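# Lock a bracket in the welding jig with a drive wedge

## Robot

A 6-joint arm with a two-finger parallel gripper is mounted at the origin on a cart in front of the work surface, level with it; the furniture and walls round the work are solid. World frame = base frame: x ahead of the robot, y to its left, z up, the work surface at z = 0. Lengths are in mm, angles in rad, forces in N, time in s.
With the tool pointing down it reaches from about 350 to 725 mm from the base axis. Payload 6 kg.
Tool frame: the origin (TCP) lies midway between the tips of the shut fingers; the grasp point (between the pads) lies 19 mm behind it; z points along the fingers, y is the line along which they close (so a half turn about z gives the same grasp; the last joint's range is limited). The gripper opens to 85 mm and grips with 20 to 120 N. Pads are 22 mm wide; open, the fingers measure 114 mm over their backs; the gripper's body (76 mm by 85 mm) begins 54 mm behind the grasp point. The pads swing forward as they close: fully open they stand 13 mm farther back than shut.
Start: joints at [-0.875, 0.04, 0.085, 0, -1.615, -0.334], TCP at [212.382, -561.13, 231.261] pointing down, gripper open.
Joint ranges: [-2.56, 2.56], [-1.29, 2.01], [-1.08, 1.49], [-3.29, 1.98], [-2.81, -0.18], [-2.99, 2.99]. Speed limits (rad/s): [2.57, 2.57, 3.01, 3.14, 3.14, 3.14].

## Interface

Orientations are given as a 3x3 rotation matrix whose columns are the frame's x, y, z axes.
In Python, from workcell import manip, capture, workorder gives the robot as it stands.
- The arm moves only by the shell command python3 -m creep 'ROWS' [FORCE]. ROWS is a JSON object of lists of equal length, an entry for each row: "turn": the turn, a rotation vector about the tool's x, y, z in rad, a list of three; "travel": the shift along the tool's x, y, z in mm, a list of three; "hand": the closure, from -1 (fully open) to 1 (shut). A call has 1 to 12 rows; each row shifts and turns the commanded pose from where the row before left it, along the tool's axes as they then stand; what a row does not reach is not made up. A row lasts 1/12 s, in which the tool goes at most 41.7 mm and 7.16 degrees, less where a joint would pass 70% of its speed; a pose out of reach is approached as far as the arm can. A call with a gripper value outside its range is refused whole. The fingers move at their own pace and stop on an object; FORCE is the grip in N (left out, the last holds). Time passes only in rows, so rows that do not move let the fingers close. It gives the time, the measured TCP pose, the force, the opening and the grip force at its end, in the units of the state.
- manip.get_state(): the state, without advancing time (a new reading comes with each control period).
- capture(name): name is "side" or "top" or "wrist"; returns a dict with "image" (480x640x3 uint8, red, green, blue), "fx", "fy", "cx", "cy" (pixels), "k1" (the pictures are not rectified: a ray, as slopes to the right and down, at radius r is drawn at 1 + k1 r^2 times it, then the intrinsics apply), "rvec" (rotation vector, rad) and "tvec" (3), from world to camera coordinates, as OpenCV has them; the wrist camera has in their place "tool_from_camera" (4x4, takes a point from camera to tool coordinates, whose origin is the TCP and whose axes are the flange's). Camera axes: x right, y down, z forward; pixel columns grow to the right and rows downward; lengths in mm; the calibration is good to about 2 mm. A picture is of the moment at which its call begins: read the wrist's pose just before it. There is no depth.
- workorder.close_job(): hands the job in; it is judged then, once.
The state is a dict: "time_s": time; "qpos": joint angles; "qvel": joint speeds; "effort": joint torques, N m; "tool_pos": TCP position; "tool_rot": TCP orientation; "force": force on the tool from outside, world axes, zero at the start; "moment": the same for the moment, N m; "width": finger opening in mm; "gripper_force": force on a finger pad.
Only numpy, scipy, OpenCV 4.12 (cv2) and the standard library are available. Lean on these libraries where they do the work, as an engineer would, in place of code of your own. Each camera call takes 0.05 s, during which the arm holds its last target. There are 200 camera calls.

## Task

Take the brass wedge out of its wooden rest and start it upright, toe down and with its tapered side to the jig's sloped cross bar, in the middle of the slot between that bar and the upright leg of the sheet-metal bracket in the blue jig. Then tap or press it down little by little until it locks tight, so that a firm, steady push of 20 to 25 N no longer drives it on, and leave it standing there; pushing much harder could bend the bracket. Do not disturb the tape measure or the marker.

Things in the scene. Friction and masses are not known exactly. Their poses are not given: they have to be found in the camera images.
- wedge: Loose brass wedge with a red head, 76 mm tall, 34 mm wide along its y, 0.3 kg. Origin: middle of the rounded toe's (radius 5 mm) lowest line; z up to the head. Its +x face is plain, at x = +5 mm; its -x face is tapered, x = -5 mm at z = 5 mm to -19.5 mm at z = 71 mm (0.22 mm per mm). At the start it stands toe down in the rest, its toe 8 mm above the table; it may lean by 0.06 rad.
- wedge_grip (a point): Point inside the wedge, wedge frame (-6, 0, 58) mm: where to grasp it across its y sides (34 mm).
- wedge_top (a point): Point on top of the wedge's red head, wedge frame (-6, 0, 76) mm: where to press or tap, with closed fingertips for instance. The head spans x -20.5 to +5.5 mm, y -18 to +18, z 70 to 76.
- rest: Fixed light-wood block, 84 x 70 x 36 mm, with a tapered pocket 28 mm deep in which the wedge stands with 1 mm of play along x and 2 mm along y; its axes are parallel to the wedge's. Origin: on the table under the wedge's toe. Lift the wedge straight up.
- jig: Fixed welding jig: base plate 120 x 104 x 12 mm, two blue cheeks (44 mm high) at its y sides, between them a steel cross bar with a sloped face. Origin: centre of the base's underside, on the table. x points from the cross bar over the slot and the bracket's upright leg to an aluminium back stop (56 mm wide, top 52 mm high) on stiff springs; z up. With the jig's yaw the wedge's taper fits the bar.
- bar_edge (a point): Middle of the cross bar's upper edge, jig frame (5.6, 0, 51) mm. From here the bar's face slopes down to jig x = 12, z = 22 mm (0.22 mm per mm, as the wedge). The slot's mouth, 10 to 15 mm wide, lies between this edge and the bracket's upright leg.
- back_stop_zero (a point): Nominal middle of the back stop's face, jig frame (22.3, 0, 33) mm. A screw sets the stop up to 2.1 mm before or behind this, differently each time, and its springs give (about 80 N per mm). So the depth at which the wedge locks must be felt: its toe then lies 16 to 41 mm above the table.
- bracket: Loose folded sheet-metal bracket, 40 x 60 x 38 mm, lying on the jig's base plate, 0.5 to 2.5 mm short of the back stop. Origin: centre of its underside. Upright leg 3 mm thick, inner face at x = +17 mm, 60 mm wide along y, 38 mm high; base leg 3 mm thick, under the bar. The wedge pressed down with F newtons squeezes it with about 0.7 to 1.3 F. It is tight from 12 N and bends at 42 N.
- tape_measure: Loose yellow tape measure, 33 x 78 x 62 mm, right of the jig: leave alone. Origin: centre of its underside.
- marker: Loose black and red marker, 131 mm long, on the right of the table: leave alone. Origin: centre of its underside.
There are look-alikes about, which are no part of the job. There is more than one size of the wedge; the job needs the smallest.

How it is judged:
By the outcome, as a careful person would: the job done as asked, in the order asked, and still so for the second after the job is handed in, with the robot touching nothing.
It also fails if it takes over 56 s, if anything falls off the work surface, if the arm or the gripper's body presses on something with over 40 N, if the wrist force passes 120 N, or if a joint passes its speed limit or range.

## Working session

There is one attempt and no reset: what is moved stays moved. The work goes in short steps, Python scripts to look and compute and a shell command to move; the robot and the scene stay as the last step left them, time stands still between calls to the robot, and variables do not carry over. Pictures are saved under pics/ and viewed, at most 10 in all, crops included, and the job is handed in when it is done.

```bash
mkdir -p pics; ls
cat > h.py <<'E'
import numpy as np, cv2
from workcell import manip, capture, workorder
def shot(n,f):
    s=manip.get_state(); c=capture(n); cv2.imwrite('pics/'+f,c['image'][:,:,::-1])
    if n=='wrist':
        T=np.eye(4);T[:3,:3]=s['tool_rot'];T[:3,3]=s['tool_pos'];M=T@np.array(c['tool_from_camera'])
    else:
        R=cv2.Rodrigues(np.array(c['rvec'],float))[0];M=np.eye(4);M[:3,:3]=R.T;M[:3,3]=-R.T@np.array(c['tvec'],float)
    m=dict(M=M,K=[c[k] for k in('fx','fy','cx','cy','k1')]); np.save('pics/'+f[:-4]+'.npy',m); return m
def load(f): return np.load('pics/'+f+'.npy',allow_pickle=True).item()
def dist(m):
    fx,fy,cx,cy,k=m['K'];return np.array([[fx,0,cx],[0,fy,cy],[0,0,1.]]),np.array([k,0,0,0,0.])
def ray(m,uv):
    K,d=dist(m);p=cv2.undistortPoints(np.array([[uv]],float),K,d)[0,0]
    return m['M'][:3,3],m['M'][:3,:3]@np.array([p[0],p[1],1])
def onz(m,uv,z):
    o,d=ray(m,uv);return (o+d*(z-o[2])/d[2])
def proj(m,P):
    K,d=dist(m);W=np.linalg.inv(m['M']);return cv2.projectPoints(np.array(P,float).reshape(-1,1,3),cv2.Rodrigues(W[:3,:3])[0],W[:3,3],K,d)[0][:,0]
E
python3 - <<'E'
from h import *
for n in('top','side'): print(shot(n,n+'.png')['M'].round(1).tolist())
s=manip.get_state();print(np.round(s['tool_rot'],2),s['time_s'])
E
```

```text
pics
[[-0.0, -1.0, 0.2, 385.8], [-1.0, 0.0, 0.0, -29.8], [-0.0, -0.2, -1.0, 1128.9], [0.0, 0.0, 0.0, 1.0]]
[[-1.0, -0.0, 0.1, 524.8], [-0.1, 0.6, -0.8, 696.6], [-0.0, -0.8, -0.6, 585.9], [0.0, 0.0, 0.0, 1.0]]
[[-0.94 -0.35 -0.  ]
 [-0.35  0.94  0.  ]
 [ 0.    0.   -1.  ]] 0.1
```

View pics/top.png

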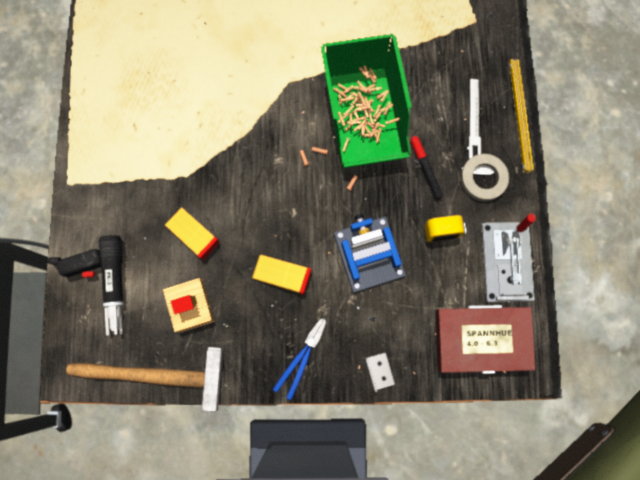

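View pics/side.png

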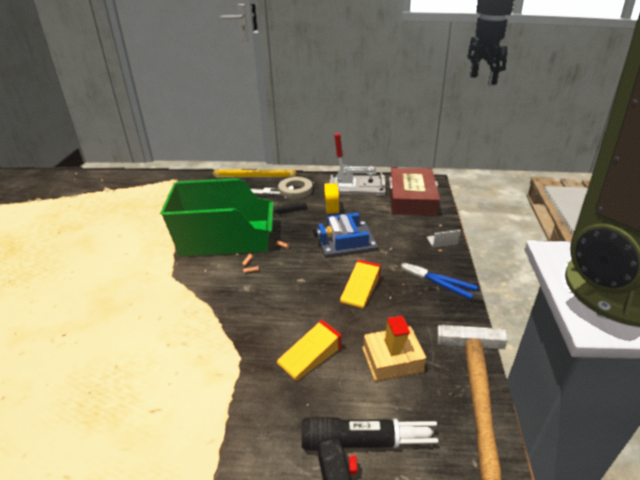

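Wedge look-alikes (top view): lying yellow wedges with red heads at (192,232) and (283,274), both larger, and the small one standing in the wooden rest at (183,304). I choose the one in the rest. Jig at (370,252); the clamp at (510,262) and loose bracket at (380,371) are not part of the job.

Run:
```python
from h import *
i=cv2.imread('pics/top.png');m=load('top')
a=i[265:345,150:230];b=i[205:305,325:425]
cv2.imwrite('pics/c1.png',np.hstack([cv2.resize(a,(400,400),interpolation=2),cv2.resize(b,(400,400),interpolation=2)]))
for uv,z in(((183,304),84),((188,305),36),((371,252),20),((192,232),20),((283,274),20),((445,228),62),((425,167),10)):print(uv,onz(m,uv,z).round(1))
```

```text
(183, 304) [465.8 201.6  84. ]
(188, 305) [467.6 202.9  36. ]
(371, 252) [ 563.7 -134.1   20. ]
(192, 232) [606.3 202.   20. ]
(283, 274) [524.6  30.1  20. ]
(445, 228) [ 599.1 -266.    62. ]
(425, 167) [ 730.6 -245.3   10. ]
```

View pics/c1.png

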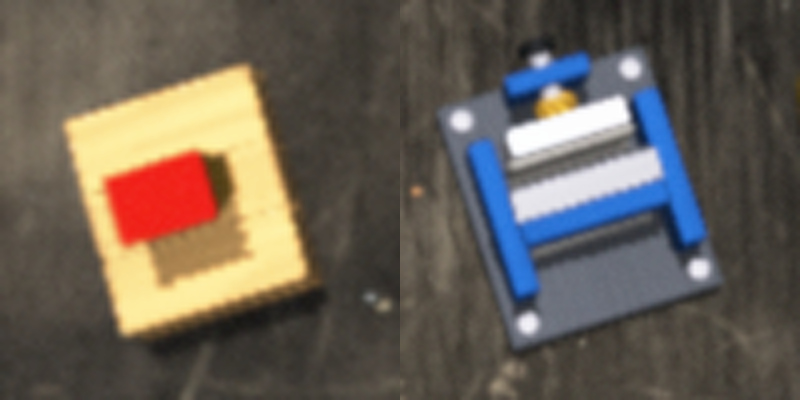

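The crop shows the small red head at (160,195) in the rest, its long side along the rest's short side (yaw ≈0.28, taper direction still open), and the jig with bar at (590,185) and back stop at (570,127), so jig +x points up in the image.

Run:
```python
from h import *
s=manip.get_state();R=np.array(s['tool_rot']);p=np.array(s['tool_pos'])
print(np.round(capture('wrist')['tool_from_camera'],3).tolist())
print(R.T@(np.array([467,201,250])-p),np.arctan2(-R[0,1],R[1,1]))
```

```text
[[0.0, -0.96, -0.279, 71.368], [1.0, 0.0, -0.001, -0.899], [0.001, -0.279, 0.96, -142.616], [0.0, 0.0, 0.0, 1.0]]
[-507.85230146  622.43099842  -18.6991086 ] 0.3618111644416788
```

```bash
python3 -m creep '{"travel":[[-24,29.6,-1],[-24,29.6,-1],[-24,29.6,-1],[-24,29.6,-1],[-24,29.6,-1],[-24,29.6,-1],[-24,29.6,-1],[-24,29.6,-1],[-24,29.6,-1],[-24,29.6,-1],[-24,29.6,-1],[-24,29.6,-1]],"turn":[[0,0,0],[0,0,0],[0,0,0],[0,0,0],[0,0,0],[0,0,0],[0,0,0],[0,0,0],[0,0,0],[0,0,0],[0,0,0],[0,0,0]],"hand":[-1,-1,-1,-1,-1,-1,-1,-1,-1,-1,-1,-1]}' 40
python3 -m creep '{"travel":[[-24,29.6,-1],[-24,29.6,-1],[-24,29.6,-1],[-24,29.6,-1],[-24,29.6,-1],[-24,29.6,-1],[-24,29.6,-1],[-24,29.6,-1],[-24,29.6,-1],[0,0,0]],"turn":[[0,0,0],[0,0,0],[0,0,0],[0,0,0],[0,0,0],[0,0,0],[0,0,0],[0,0,0],[0,0,0],[0,0,0.08]],"hand":[-1,-1,-1,-1,-1,-1,-1,-1,-1,-1]}'
python3 - <<'E'
from h import *
shot('wrist','w1.png')
E
```

```text
time_s: 1.15
tool_pos: [355.9, -125.2, 243.5]
tool_rot: [[-0.935, -0.354, 0.001], [-0.354, 0.935, 0.0], [-0.001, 0.0, -1.0]]
force: [2.0, -0.5, -0.1]
width: 85.7
gripper_force: 0.0
time_s: 1.98
tool_pos: [464.1, 203.2, 249.5]
tool_rot: [[-0.96, -0.282, -0.004], [-0.282, 0.96, -0.002], [0.004, -0.001, -1.0]]
force: [-0.1, -2.3, -1.6]
width: 85.5
gripper_force: 0.0
```

View pics/w1.png

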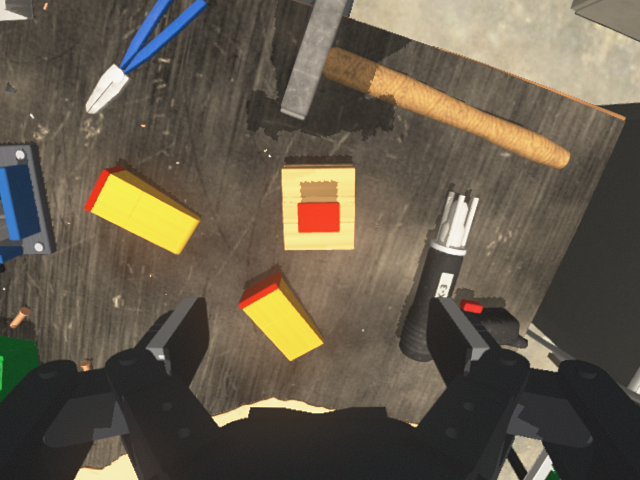

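Run:
```python
from h import *
m=load('w1');i=cv2.imread('pics/w1.png')
cv2.imwrite('pics/c2.png',cv2.resize(i[155:260,270:370],None,fx=5.7,fy=5.7,interpolation=2))
R=m['M'][:3,:3]
for n,z,L in(('head',84,((298,203.5),(340,203),(340,231.5),(299,233))),('rest',36,((283,168),(354,167),(354.5,249),(285,250)))):
    P=np.array([onz(m,u,z) for u in L]);print(n,P.round(1).tolist(),P.mean(0).round(1),[np.linalg.norm(P[k]-P[(k+1)%4]).round(1) for k in range(4)])
    y=P[1]-P[0];print(np.arctan2(y[0],-y[1]))
s=manip.get_state();print(s['tool_pos'])
```

```text
head [[458.5, 183.4, 84.0], [448.2, 217.1, 84.0], [471.8, 224.4, 84.0], [483.0, 191.2, 84.0]] [465.4 204.   84. ] [np.float64(35.2), np.float64(24.7), np.float64(35.1), np.float64(25.6)]
-2.8433970686104275
rest [[439.4, 160.8, 36.0], [419.5, 224.9, 36.0], [496.8, 250.3, 36.0], [517.5, 183.8, 36.0]] [468.3 204.9  36. ] [np.float64(67.1), np.float64(81.3), np.float64(69.7), np.float64(81.4)]
-2.8416407017718543
[463.64435179 201.06954908 250.10032614]
```

View pics/c2.png

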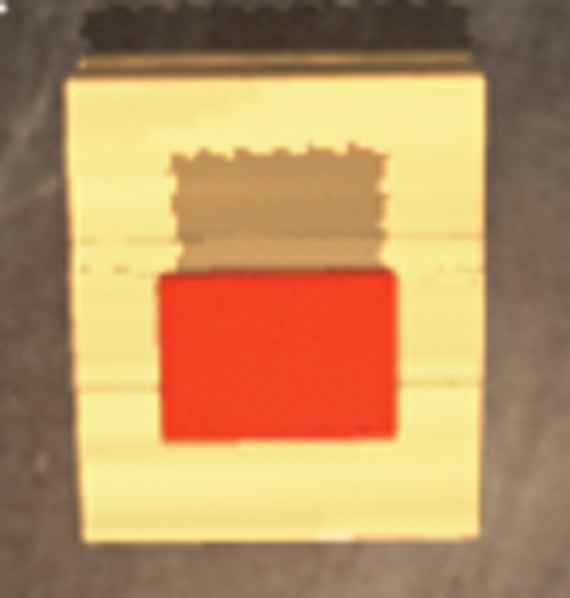

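Run:
```python
from h import *
m=load('side');i=cv2.imread('pics/side.png')
hc=np.array([465.4,204,0.]);ps=[]
prof=np.array([[5,5],[5,70],[5.5,70],[5.5,76],[-20.5,76],[-20.5,70],[-19.3,70],[-5,5]])
for k,yaw in((0,0),(1,.29),(1,.29+np.pi)):
    c=cv2.resize(i[305:390,350:440],None,fx=2.9*1,fy=2.9*1.6,interpolation=2) if 0 else cv2.resize(i[305:385,355:435],None,fx=6.6/2*1,fy=6.6/2,interpolation=2)
    c=cv2.resize(i[305:385,365:430],None,fx=4,fy=4,interpolation=2)
    if k:
        x=np.array([np.cos(yaw),np.sin(yaw),0]);y=np.array([-x[1],x[0],0]);o=hc+7.5*x+[0,0,8]
        for yy in(-17,17):
            P=[o+a*x+yy*y+np.array([0,0,b]) for a,b in prof]
            cv2.polylines(c,[((proj(m,P)-[365,305])*4).astype(int)],True,(255,0,0) if yy<0 else (0,255,0),1)
    ps.append(c)
cv2.imwrite('pics/c3.png',np.hstack(ps))
```

```text
(no output)
```

View pics/c3.png

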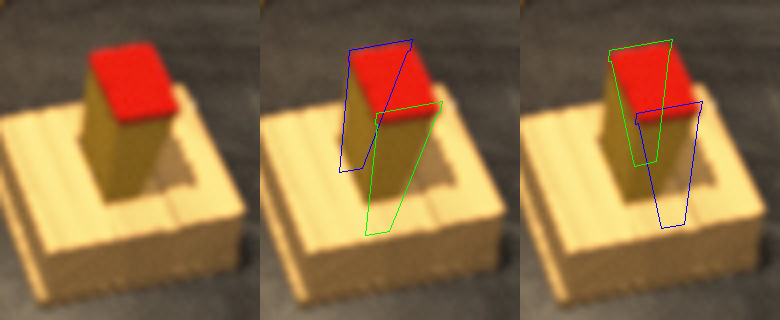

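The side crop shows the plain face on the +x (left) side and the taper toward -x (overlay A fits), so wedge yaw ≈0.285, which matches the jig's. Descending and grasping.

```bash
python3 -m creep '{"travel":[[-4.8,1.4,30],[0,0,40],[0,0,40],[0,0,40],[0,0,40],[0,0,18],[0,0,0],[0,0,0]],"turn":[[0,0,0],[0,0,0],[0,0,0],[0,0,0],[0,0,0],[0,0,0],[0,0,0],[0,0,0]],"hand":[-1,-1,-1,-1,-1,-1,-1,-0.6]}' 60
python3 -m creep '{"travel":[[0,0,0],[0,0,0],[0,0,0],[0,0,0],[0,0,0],[0,0,0]],"turn":[[0,0,0],[0,0,0],[0,0,0],[0,0,0],[0,0,0],[0,0,0]],"hand":[1,1,1,1,1,1]}' 60
```

```text
time_s: 2.7
tool_pos: [467.9, 200.5, 44.5]
tool_rot: [[-0.96, -0.279, -0.0], [-0.279, 0.96, -0.001], [0.001, -0.001, -1.0]]
force: [0.2, 0.6, 0.5]
width: 75.8
gripper_force: 0.0
time_s: 3.2
tool_pos: [469.0, 201.9, 46.3]
tool_rot: [[-0.96, -0.279, 0.003], [-0.279, 0.96, 0.002], [-0.003, 0.001, -1.0]]
force: [-0.6, 0.1, 6.0]
width: 35.1
gripper_force: 59.3
```

```bash
python3 -m creep '{"travel":[[0,0,-10],[0,0,-20],[0,0,-30],[0,0,-30],[0,0,-20],[0,0,0]],"turn":[[0,0,0],[0,0,0],[0,0,0],[0,0,0],[0,0,0],[0,0,0]],"hand":[1,1,1,1,1,1]}'
python3 -m creep '{"travel":[[4,-20,0],[4,-30,0],[4,-36,0],[4,-36,0],[4,-36,0],[4,-36,0],[4,-36,0],[4,-36,0],[4,-36,0],[4,-30,0],[2,-17,0],[0,0,0]],"turn":[[0,0,0],[0,0,0],[0,0,0],[0,0,0],[0,0,0],[0,0,0],[0,0,0],[0,0,0],[0,0,0],[0,0,0],[0,0,0],[0,0,0]],"hand":[1,1,1,1,1,1,1,1,1,1,1,1]}'
python3 -m creep '{"travel":[[0,0,0]],"turn":[[0,0,0]],"hand":[1]}'
python3 - <<'E'
from h import *
shot('wrist','w2.png');shot('top','t2.png');shot('side','s2.png')
E
```

```text
time_s: 3.7
tool_pos: [469.4, 202.0, 159.6]
tool_rot: [[-0.96, -0.278, 0.005], [-0.278, 0.961, 0.004], [-0.006, 0.002, -1.0]]
force: [-0.1, -0.9, -1.6]
width: 34.8
gripper_force: 60.5
time_s: 4.7
tool_pos: [523.5, -148.4, 152.2]
tool_rot: [[-0.962, -0.274, -0.004], [-0.274, 0.962, 0.0], [0.004, 0.001, -1.0]]
force: [-1.2, 0.6, -3.6]
width: 35.2
gripper_force: 60.8
time_s: 4.78
tool_pos: [523.6, -146.2, 152.4]
tool_rot: [[-0.961, -0.276, -0.004], [-0.276, 0.961, 0.001], [0.003, 0.002, -1.0]]
force: [-0.6, 1.0, -3.8]
width: 35.0
gripper_force: 60.8
```

View pics/w2.png

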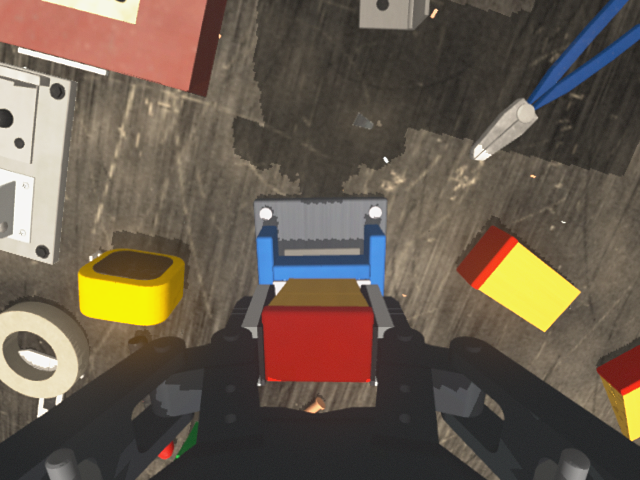

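Wedge is held well with its head at (318,345), and hides the jig's slot; the jig's front edge is at (255,203)-(387,200). I go on 60 mm for a clear look.

```bash
python3 -m creep '{"travel":[[-20,0,0],[-30,0,0],[-12,0,0],[0,0,0],[0,0,0],[0,0,0]],"turn":[[0,0,0],[0,0,0],[0,0,0],[0,0,0],[0,0,0],[0,0,0]],"hand":[1,1,1,1,1,1]}'
python3 - <<'E'
from h import *
m=shot('wrist','w3.png');i=cv2.imread('pics/w3.png')
cv2.imwrite('pics/c4.png',cv2.resize(i[90:290,220:420],None,fx=3,fy=3,interpolation=2))
E
```

```text
time_s: 5.43
tool_pos: [583.8, -127.7, 154.1]
tool_rot: [[-0.96, -0.279, -0.001], [-0.279, 0.96, 0.0], [0.001, 0.0, -1.0]]
force: [-0.1, -0.1, -3.4]
width: 35.3
gripper_force: 60.9
```

View pics/c4.png

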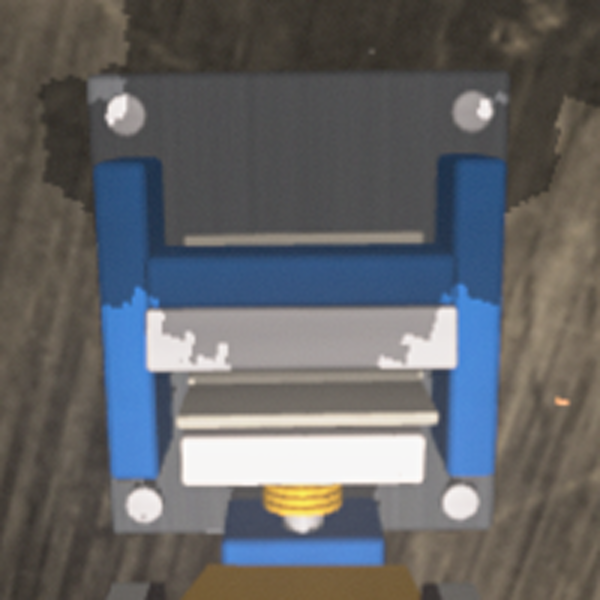

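The crop shows the bar's upper edge from (148,371) to (456,371), the bracket leg's top with its inner edge from (180,418) to (437,412), and the back stop top at rows 434-485. The slot lies between rows 371 and 416.

Run:
```python
from h import *
m=load('w3')
f=lambda u,v,z:onz(m,((u+.5)/3-.5+220,(v+.5)/3-.5+90),z)
s=manip.get_state();R=np.array(s['tool_rot']);p=np.array(s['tool_pos'])
T={}
for n,a,b in(('bar',f(148,371,51),f(456,370,51)),('legin',f(180,417,50),f(437,412,50)),('legout',f(178,429,50),f(437,424,50)),('stopface',f(182,435,52),f(424,433,52)),('basefront',f(88,75,12),f(508,75,12)),('baseback',f(113,532,12),f(491,527,12)),('cheekends',f(110,479,44+12),f(494,474,44+12))):
    c=(a+b)/2;d=a-b
    print(n,a.round(1),b.round(1),c.round(1),'tool',(R.T@(c-p)).round(1),'len',np.linalg.norm(d).round(1),'yaw',np.arctan2(d[0],-d[1]).round(3))
print(p,np.arctan2(-R[0,1],R[1,1]))
# wedge toe/head in hand, tool frame: taper lines
```

```text
bar [ 577.9 -164.3   51. ] [558.4 -98.   51. ] [ 568.2 -131.2   51. ] tool [ 15.9   1.2 103.4] len 69.1 yaw 0.287
legin [ 586.6 -154.7   50. ] [569.1 -98.9  50. ] [ 577.8 -126.8   50. ] tool [  5.4   2.7 104.4] len 58.6 yaw 0.304
legout [ 589.4 -154.5   50. ] [571.8 -98.   50. ] [ 580.6 -126.2   50. ] tool [  2.6   2.5 104.4] len 59.2 yaw 0.303
stopface [ 590.  -153.2   52. ] [ 574.1 -100.6   52. ] [ 582.1 -126.9   52. ] tool [  1.3   1.5 102.4] len 55.0 yaw 0.292
basefront [ 520.3 -199.2   12. ] [ 491.7 -101.    12. ] [ 506.  -150.1   12. ] tool [ 80.9   0.3 142.4] len 102.3 yaw 0.283
baseback [ 633.8 -165.    12. ] [603.8 -67.   12. ] [ 618.8 -116.    12. ] tool [-37.    1.6 142.4] len 102.6 yaw 0.297
cheekends [ 603.3 -166.2   56. ] [577.9 -83.1  56. ] [ 590.6 -124.6   56. ] tool [-7.5  1.2 98.4] len 86.8 yaw 0.297
[ 583.76763595 -127.90629221  154.3609253 ] 0.2825848588584606
```

Run:
```python
from h import *
i=cv2.imread('pics/w3.png')
for c in(290,350):print(c,[(r,i[r,c].tolist()) for r in range(272,312,2)])
for r in(281,284):print(r,[(c,i[r,c].tolist()) for c in list(range(272,296,2))+list(range(346,370,2))])
cv2.imwrite('pics/c5.png',np.hstack([cv2.resize(i[265:405,240:400],(480,420),interpolation=2),cv2.resize(cv2.imread('pics/s2.png')[130:260,290:390],(320,420),interpolation=2)]))
```

```text
290 [(272, [69, 75, 82]), (274, [67, 71, 79]), (276, [68, 74, 82]), (278, [63, 88, 109]), (280, [58, 92, 117]), (282, [57, 94, 116]), (284, [58, 94, 118]), (286, [55, 92, 116]), (288, [54, 91, 115]), (290, [55, 92, 115]), (292, [54, 93, 118]), (294, [54, 92, 116]), (296, [53, 91, 116]), (298, [52, 90, 116]), (300, [51, 91, 117]), (302, [51, 90, 116]), (304, [51, 92, 118]), (306, [45, 59, 107]), (308, [40, 43, 106]), (310, [38, 43, 116])]
350 [(272, [80, 89, 97]), (274, [76, 87, 94]), (276, [75, 85, 93]), (278, [68, 92, 109]), (280, [58, 92, 117]), (282, [59, 94, 115]), (284, [59, 94, 116]), (286, [58, 93, 117]), (288, [55, 92, 115]), (290, [55, 92, 116]), (292, [57, 94, 119]), (294, [53, 92, 118]), (296, [52, 90, 114]), (298, [51, 90, 114]), (300, [51, 89, 115]), (302, [51, 91, 115]), (304, [49, 90, 113]), (306, [45, 62, 105]), (308, [40, 43, 106]), (310, [40, 45, 113])]
281 [(272, [76, 86, 94]), (274, [81, 90, 98]), (276, [69, 75, 83]), (278, [72, 79, 88]), (280, [78, 85, 94]), (282, [77, 83, 92]), (284, [72, 79, 86]), (286, [62, 79, 94]), (288, [58, 93, 116]), (290, [57, 95, 117]), (292, [58, 94, 117]), (294, [59, 92, 116]), (346, [60, 93, 116]), (348, [59, 93, 116]), (350, [60, 93, 115]), (352, [58, 91, 115]), (354, [57, 92, 114]), (356, [69, 96, 116]), (358, [98, 112, 125]), (360, [100, 117, 128]), (362, [90, 102, 114]), (364, [88, 101, 112]), (366, [97, 110, 122]), (368, [83, 95, 106])]
284 [(272, [58, 62, 69]), (274, [59, 63, 70]), (276, [69, 77, 84]), (278, [75, 84, 91]), (280, [79, 88, 96]), (282, [78, 87, 94]), (284, [60, 84, 102]), (286, [56, 93, 116]), (288, [56, 92, 116]), (290, [58, 94, 118]), (292, [57, 93, 117]), (294, [58, 92, 116]), (346, [59, 94, 116]), (348, [57, 93, 115]), (350, [59, 94, 116]), (352, [58, 95, 117]), (354, [57, 93, 116]), (356, [56, 93, 115]), (358, [80, 104, 121]), (360, [90, 103, 115]), (362, [69, 75, 83]), (364, [68, 77, 85]), (366, [94, 102, 109]), (368, [87, 93, 97])]
```

View pics/c5.png

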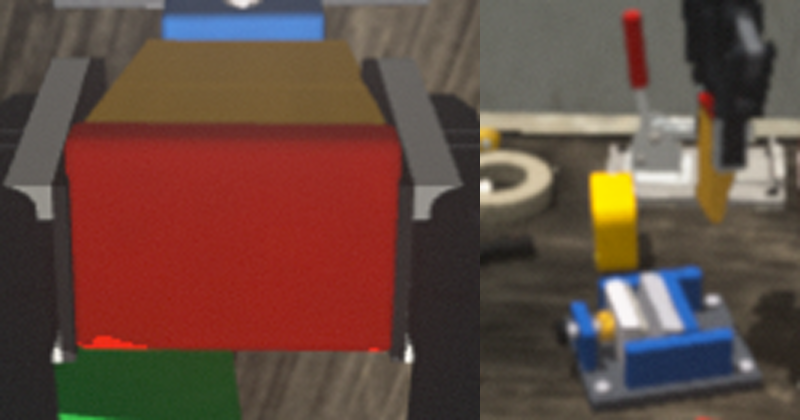

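The left crop shows the toe edge at row ≈277.5, the head's near edge at rows ≈305-311 and its far edge at row ≈381; the right crop shows it hanging roughly upright. I'll fit the wedge's pose in the hand.

```bash
cat > fit.py <<'E'
from h import *
from scipy.optimize import least_squares
from scipy.spatial.transform import Rotation as Ro
def fit(name,rows,cols):
    m=load(name);W=dict(m);s=manip.get_state();R=np.array(s['tool_rot']);p=np.array(s['tool_pos'])
    T=np.eye(4);T[:3,:3]=R;T[:3,3]=p;W['M']=np.linalg.inv(T)@m['M'];C=W['M'][:3,3]
    A=np.array([[-1,0,0],[0,1,0],[0,0,-1.]]) # wedge axes in tool
    def res(q):
        Rw=Ro.from_rotvec([q[3]*0,q[2],q[3]]).as_matrix()@A;o=np.array([q[0],q[4],q[1]])
        X=lambda x,y,z:o+Rw@np.array([x,y,z])
        c=X(0,0,5);cl=Rw.T@(C-c);d=np.array([cl[0],cl[2]]);L=np.hypot(*d);a=np.arctan2(d[1],d[0])
        b=[a+k*np.arccos(5/L) for k in(1,-1)];b=min(b,key=lambda t:np.sin(t))
        sx,sz=5*np.cos(b),5+5*np.sin(b)
        P=proj(W,[X(sx,0,sz),X(-20.5,0,70),X(-20.5,0,76),X(5.5,0,76),X(-5,17,5),X(-5,-17,5),X(-20.5,18,76),X(-20.5,-18,76)])
        return np.r_[P[:4,1]-rows,np.sort(P[4:6,0])-cols[:2],np.sort(P[6:,0])-cols[2:]]
    r=least_squares(res,[-6,38,0,0,0]);return r.x,r.fun
if __name__=='__main__':
    x,f=fit('w3',[277.4,305.5,310.5,381.5],[286,357,262.3,373.5]);print(x.round(3),f.round(2))
E
python3 fit.py
```

```text
[-7.883e+00  3.985e+01 -3.400e-02 -1.140e-01  1.831e+00] [ 0.1  -1.66  1.29  0.26  2.36 -2.57 -0.6   0.73]
```

```bash
python3 -m creep '{"travel":[[8,0.5,0],[8.4,0.5,0],[0,0,15],[0,0,20],[0,0,15],[0,0,5],[0,0,0],[0,0,0],[0,0,0]],"turn":[[0,0,0],[0,0.03,-0.008],[0,0,0],[0,0,0],[0,0,0],[0,0,0],[0,0,0],[0,0,0],[0,0,0]],"hand":[1,1,1,1,1,1,1,1,1]}'
python3 - <<'E'
from h import *
shot('wrist','w4.png');i=cv2.imread('pics/w4.png');shot('side','s4.png')
cv2.imwrite('pics/c6.png',np.hstack([cv2.resize(i[190:330,240:400],(480,420),interpolation=2),cv2.resize(cv2.imread('pics/s4.png')[195:265,310:370-7],(318,420),interpolation=2)]))
E
```

```text
time_s: 6.23
tool_pos: [567.2, -132.7, 101.1]
tool_rot: [[-0.958, -0.286, -0.026], [-0.286, 0.958, -0.009], [0.028, -0.001, -1.0]]
force: [-1.1, 0.8, -3.6]
width: 34.9
gripper_force: 60.9
```

View pics/c6.png

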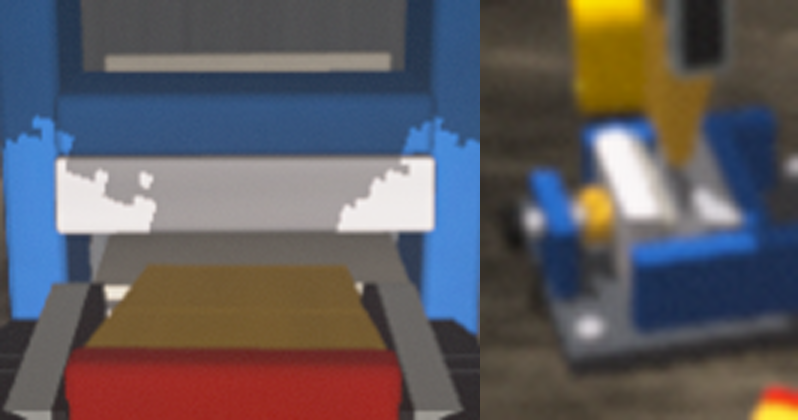

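The toe edge is at crop (248,265) and the bar's upper edge at (245,233), with columns centred within a pixel; the side view shows the toe tip at (680,165), above the slot.

Run:
```python
from h import *
m=load('w4');s4=load('s4')
s=manip.get_state();R=np.array(s['tool_rot']);p=np.array(s['tool_pos']);print(p,s['force'])
yaw=.29;jx=np.array([np.cos(yaw),np.sin(yaw),0]);jy=np.array([-jx[1],jx[0],0])
bar=onz(m,(321.8,267.7),51);print('bar',bar)
for z in(60,63,66):
    t=onz(m,(322.7,278.2),z) # silhouette, toe centre 4.7 further +x
    d=t-bar;print(z,'wrist toe centre jig-x from bar',d@jx+4.7,'y',d@jy)
# side camera: bar edge & leg predicted from wrist positions, toe tip
for z in(57,60,63):
    t=onz(s4,(343.3,222.5),z);d=t-bar;
    # point along y axis = wedge mid +17 face near camera
    print(z,'side',t,'jigx',d@jx,'jigy',d@jy)
for x in(0,10.5):
    for y in(-30,0,30):print(x,y,proj(s4,bar+x*jx+y*jy))
```

```text
[ 567.19565583 -132.49852623  100.77245271] [-0.14599451  0.2863336  -2.67166961]
bar [ 568.11883726 -130.91715349   51.        ]
60 wrist toe centre jig-x from bar 7.399431660843835 y 0.3947325266964461
63 wrist toe centre jig-x from bar 6.24531703000288 y 0.35301976446444594
66 wrist toe centre jig-x from bar 5.091202399162034 y 0.3113070022324132
57 side [ 568.41263314 -119.85830817   57.        ] jigx 3.443829530017957 jigy 10.513059213780707
60 side [ 568.16537313 -115.22699966   60.        ] jigx 4.531227113526287 jigy 15.021686776273999
63 side [ 567.91811312 -110.59569116   63.        ] jigx 5.618624697034511 jigy 19.530314338767326
0 -30 [[340.57493619 215.03370011]]
0 0 [[343.70230821 222.06687867]]
0 30 [[346.98489605 229.45108258]]
10.5 -30 [[336.0257762  215.61425849]]
10.5 0 [[339.04822642 222.67446335]]
10.5 30 [[342.22121743 230.08778609]]
```

```bash
python3 -m creep '{"travel":[[0,-0.3,5],[0,0,4],[0,0,2],[0,0,0],[0,0,0]],"turn":[[0,0,0],[0,0,0],[0,0,0],[0,0,0],[0,0,0]],"hand":[1,1,1,1,1]}'; python3 -m creep '{"travel":[[0,0,2],[0,0,2],[0,0,0],[0,0,0]],"turn":[[0,0,0],[0,0,0],[0,0,0],[0,0,0]],"hand":[1,1,1,1]}'
```

```text
time_s: 6.75
tool_pos: [566.2, -132.8, 88.0]
tool_rot: [[-0.958, -0.286, -0.029], [-0.286, 0.958, -0.009], [0.031, 0.0, -1.0]]
force: [-0.0, -0.4, -3.0]
width: 35.0
gripper_force: 60.9
time_s: 7.08
tool_pos: [566.8, -132.7, 84.4]
tool_rot: [[-0.958, -0.286, -0.027], [-0.286, 0.958, -0.008], [0.029, -0.0, -1.0]]
force: [1.7, 0.5, -4.0]
width: 35.0
gripper_force: 60.7
```

```bash
for k in 1 2; do python3 -m creep '{"travel":[[0,0,1.5],[0,0,1.5],[0,0,0],[0,0,0]],"turn":[[0,0,0],[0,0,0],[0,0,0],[0,0,0]],"hand":[1,1,1,1]}' | egrep 'pos|force'; done
```

```text
tool_pos: [567.2, -132.7, 82.0]
force: [5.3, 0.9, -1.6]
gripper_force: 60.8
tool_pos: [566.2, -132.9, 78.6]
force: [3.9, 1.0, -0.6]
gripper_force: 59.5
```

```bash
for k in 1 2 3; do python3 -m creep '{"travel":[[-0.3,0,1],[0,0,1],[0,0,0],[0,0,0]],"turn":[[0,0,0],[0,0,0],[0,0,0],[0,0,0]],"hand":[1,1,1,1]}' | egrep 'pos|force'; done
```

```text
tool_pos: [566.6, -133.0, 77.4]
force: [1.2, 1.8, 5.0]
gripper_force: 60.0
tool_pos: [567.0, -133.1, 76.5]
force: [-0.3, 3.1, 9.6]
gripper_force: 60.4
tool_pos: [567.5, -132.8, 74.4]
force: [0.6, 2.7, 9.2]
gripper_force: 61.8
```

```bash
python3 -m creep '{"travel":[[0,0,0],[0,0,0],[0,0,0],[0,0,0],[0,0,-5],[0,0,-15],[0,0,-20],[0,0,-15],[0,0,0],[0,0,0]],"turn":[[0,0,0],[0,0,0],[0,0,0],[0,0,0],[0,0,0],[0,0,0],[0,0,0],[0,0,0],[0,0,0],[0,-0.03,0]],"hand":[-0.3,-0.3,-0.3,-0.3,-0.3,-0.3,-0.3,-0.3,1,1]}'
python3 -m creep '{"travel":[[0,0,0],[0,0,0],[0,0,0],[0,0,0],[0,0,0],[0,0,0]],"turn":[[0,0,0],[0,0,0],[0,0,0],[0,0,0],[0,0,0],[0,0,0]],"hand":[1,1,1,1,1,1]}'
python3 - <<'E'
from h import *
m=shot('wrist','w5.png');i=cv2.imread('pics/w5.png').astype(int)
red=((i[:,:,2]>90)&(i[:,:,1]<70)&(i[:,:,0]<70)).astype(np.uint8)
n,l,st,c=cv2.connectedComponentsWithStats(red)
for k in range(1,n):
    if st[k,4]>300: print(st[k],c[k].round(1))
k=[k for k in range(1,n) if st[k,4]>300]
for a in k:
    if 250<c[a][0]<390:
        ys,xs=np.where(l==a)
        for r in range(ys.min(),ys.max(),6):
            q=xs[ys==r];print(r,q.min(),q.max(),end='; ')
s=manip.get_state();print(s['tool_pos'],np.round(s['tool_rot'],3),s['width'])
E
```

```text
time_s: 9.58
tool_pos: [569.2, -132.1, 128.0]
tool_rot: [[-0.958, -0.286, 0.001], [-0.286, 0.958, 0.0], [-0.001, -0.0, -1.0]]
force: [-0.4, -0.4, -0.9]
width: 31.9
gripper_force: 0.0
time_s: 10.08
tool_pos: [568.3, -132.2, 127.0]
tool_rot: [[-0.958, -0.286, -0.001], [-0.286, 0.958, 0.0], [0.001, 0.0, -1.0]]
force: [0.4, 0.2, -0.1]
width: -0.2
gripper_force: 0.0
[ 473  174   75   68 2369] [508.9 205.6]
[ 278  258   79   53 2592] [317.5 275.4]
258 282 353; 264 278 356; 270 279 355; 276 280 355; 282 280 355; 288 280 354; 294 280 355; 300 279 356; 306 280 355; [ 568.37304455 -132.19145096  127.04535321] [[-0.958 -0.286 -0.001]
 [-0.286  0.958  0.   ]
 [ 0.001  0.    -1.   ]] 0.3662046181387061
```

Run:
```python
from h import *
m=load('w5');s=manip.get_state();R=np.array(s['tool_rot']);p=np.array(s['tool_pos'])
jx=np.array([np.cos(.29),np.sin(.29),0]);jy=np.array([-jx[1],jx[0],0])
for z in(107,110,113):
    a,b=onz(m,(278,264),z),onz(m,(357,264),z);c=(a+b)/2;t=c+14.5*jx
    print(z,np.linalg.norm(a-b),t,(R.T@(t-p)).round(1),'from bar edge: toe x',(c+20.5*jx-[568.1,-130.9,z])@jx,(c-[568.1,-130.9,z])@jy)
i=cv2.imread('pics/w5.png');print([(r,i[r,318].tolist()) for r in range(250,272,2)])
```

```text
107 36.61524776682564 [ 572.32071822 -131.97663517  107.        ] [-3.9 -0.9 20. ] from bar edge: toe x 9.736611160940772 -2.2386028216515705
110 35.93986376920166 [ 571.25004248 -132.29693619  110.        ] [-2.7 -0.9 17. ] from bar edge: toe x 8.619051901252412 -2.2393672058982785
113 35.2644797715777 [ 570.17936674 -132.61723721  113.        ] [-1.6 -0.9 14. ] from bar edge: toe x 7.501492641564054 -2.240131590144986
[(250, [55, 91, 116]), (252, [56, 93, 119]), (254, [54, 93, 118]), (256, [56, 94, 120]), (258, [53, 64, 112]), (260, [48, 49, 120]), (262, [49, 51, 151]), (264, [48, 49, 159]), (266, [48, 52, 161]), (268, [45, 49, 160]), (270, [45, 50, 160])]
```

```bash
python3 -m creep '{"travel":[[-2.5,-0.3,4],[0,0,6],[0,0,2],[0,0,0],[0,0,0]],"turn":[[0,0,0],[0,0,0],[0,0,0],[0,0,0],[0,0,0]],"hand":[1,1,1,1,1]}'|egrep 'pos|force'; for k in 1 2 3; do python3 -m creep '{"travel":[[0,0,1],[0,0,1],[0,0,0],[0,0,0]],"turn":[[0,0,0],[0,0,0],[0,0,0],[0,0,0]],"hand":[1,1,1,1]}' | egrep 'pos|force:'; done
```

```text
tool_pos: [570.7, -131.8, 114.8]
force: [0.9, -0.0, -0.3]
gripper_force: 0.0
tool_pos: [570.8, -131.8, 113.3]
force: [-0.7, 0.4, 0.5]
gripper_force: 0.0
tool_pos: [571.1, -131.8, 111.9]
force: [-0.1, 0.7, 2.9]
gripper_force: 1.6
tool_pos: [571.7, -132.2, 111.4]
force: [-1.2, 0.1, 8.8]
gripper_force: 4.3
```

```bash
for k in 1 2 3; do python3 -m creep '{"travel":[[0,0,0.5],[0,0,0.5],[0,0,0],[0,0,0]],"turn":[[0,0,0],[0,0,0],[0,0,0],[0,0,0]],"hand":[1,1,1,1]}' | egrep 'pos|force:'; done
```

```text
tool_pos: [572.0, -132.3, 111.4]
force: [-2.4, 0.5, 10.9]
gripper_force: 5.8
tool_pos: [572.2, -132.5, 111.2]
force: [-2.7, 0.0, 14.3]
gripper_force: 7.0
tool_pos: [572.5, -132.7, 111.0]
force: [-3.4, 0.8, 16.4]
gripper_force: 8.4
```

```bash
for k in 1 2; do python3 -m creep '{"travel":[[0,0,0.5],[0,0,0.5],[0,0,0],[0,0,0]],"turn":[[0,0,0],[0,0,0],[0,0,0],[0,0,0]],"hand":[1,1,1,1]}' | egrep 'pos|force:'; done
```

```text
tool_pos: [572.8, -132.9, 110.9]
force: [-3.4, 1.0, 19.7]
gripper_force: 9.7
tool_pos: [573.1, -133.1, 110.7]
force: [-4.4, 1.4, 22.1]
gripper_force: 11.0
```

```bash
python3 -m creep '{"travel":[[0.5,0,0.3],[0,0,0],[0,0,0],[0,0,0],[0,0,0],[0,0,0]],"turn":[[0,0,0],[0,0,0],[0,0,0],[0,0,0],[0,0,0],[0,0,0]],"hand":[1,1,1,1,1,1]}' | egrep 'pos|force:';python3 -m creep '{"travel":[[0,0,0],[0,0,0],[0,0,0],[0,0,0],[0,0,0],[0,0,0],[0,0,0],[0,0,0],[0,0,0],[0,0,0],[0,0,0],[0,0,0]],"turn":[[0,0,0],[0,0,0],[0,0,0],[0,0,0],[0,0,0],[0,0,0],[0,0,0],[0,0,0],[0,0,0],[0,0,0],[0,0,0],[0,0,0]],"hand":[1,1,1,1,1,1,1,1,1,1,1,1]}' | egrep 'pos|force:'
```

```text
tool_pos: [572.8, -133.2, 110.7]
force: [-5.0, 1.4, 22.4]
gripper_force: 11.3
tool_pos: [572.8, -133.2, 110.7]
force: [-3.1, 0.9, 22.9]
gripper_force: 11.3
```

```bash
python3 -m creep '{"travel":[[1,0,-8],[0.5,0,-8],[0,0,0],[0,0,0],[0,0,0]],"turn":[[0,0,0],[0,0,0],[0,0,0],[0,0,0],[0,0,0]],"hand":[1,1,1,1,1]}'|egrep 'pos|force:'
python3 - <<'E'
from h import *
m=shot('wrist','w6.png');i=cv2.imread('pics/w6.png').astype(int)
s=manip.get_state();R=np.array(s['tool_rot']);p=np.array(s['tool_pos']);print(p)
red=((i[:,:,2]>90)&(i[:,:,1]<70)&(i[:,:,0]<70))[:,250:390]
ys,xs=np.where(red);print(ys.min(),[(r,xs[ys==r].min()+250,xs[ys==r].max()+250) for r in range(ys.min()+2,ys.min()+30,7)])
v=ys.min()+5
for z in(108,110.5):
    a,b=onz(m,(xs[ys==v].min()+250,v),z),onz(m,(xs[ys==v].max()+251,v),z)
    print(np.arctan2((b-a)[0]*-1,(b-a)[1]),np.linalg.norm(b-a),R.T@((a+b)/2+14.5*np.array([.958,.286,0])-p))
# predicted upright wedge: toe at gap; compare side view head/edges
import cv2
shot('side','s6.png');j=cv2.imread('pics/s6.png').astype(int)
r2=((j[:,:,2]>90)&(j[:,:,1]<70)&(j[:,:,0]<70))[150:240,300:380];ys,xs=np.where(r2);print('side head',xs.min()+300,xs.max()+300,ys.min()+150,ys.max()+150,xs.mean()+300,ys.mean()+150)
bar=np.array([568.1,-130.9,0]);jx=np.array([np.cos(.29),np.sin(.29),0]);jy=np.array([-jx[1],jx[0],0])
sm=load('s6')
for lean in(0,.05):
  o=bar+jx*7.5  # wedge origin xy
  q=np.array([proj(sm,o+jx*(x-lean*(zz))+jy*y+np.array([0,0,34.5+zz]))[0] for x in(-20.5,5.5) for y in(-18,18) for zz in(70,76)])
  print(lean,q.min(0),q.max(0))
E
```

```text
tool_pos: [568.5, -132.2, 118.8]
force: [0.0, 0.3, -0.2]
gripper_force: 0.0
[ 568.49011726 -132.27441705  118.79529269]
265 [(267, np.int64(274), np.int64(353)), (274, np.int64(274), np.int64(353)), (281, np.int64(274), np.int64(353)), (288, np.int64(274), np.int64(353))]
0.29003132633600304 36.05517411884558 [-3.34764027 -2.42002936 10.78770587]
0.2900313263360027 35.46821191000072 [-2.3685833  -2.39522678  8.28930894]
side head 337 351 196 204 343.7857142857143 200.04464285714286
0 [335.89856696 193.73416523] [351.8012242  205.89592826]
0.05 [337.50485264 193.53093816] [353.55802219 205.69426478]
```

```bash
python3 -m creep '{"travel":[[-3,-1,3],[0,0,4],[0,0,1],[0,0,1],[0,0,0],[0,0,0]],"turn":[[0,0,0],[0,0,0],[0,0,0],[0,0,0],[0,0,0],[0,0,0]],"hand":[1,1,1,1,1,1]}'|egrep 'pos|force:'; for k in 1 2; do python3 -m creep '{"travel":[[0.1,0,0.8],[0.1,0,0.7],[0.1,0,0.5],[0,0,0],[0,0,0]],"turn":[[0,0,0],[0,0,0],[0,0,0],[0,0,0],[0,0,0]],"hand":[1,1,1,1,1]}' | egrep 'pos|force:'; done
```

```text
tool_pos: [572.1, -132.5, 111.0]
force: [-0.0, 0.9, 0.8]
gripper_force: 0.5
tool_pos: [572.3, -132.6, 110.9]
force: [-2.6, 1.9, 7.6]
gripper_force: 3.9
tool_pos: [572.7, -132.9, 110.8]
force: [-4.0, 2.3, 14.3]
gripper_force: 6.9
```

```bash
for k in 1 2; do python3 -m creep '{"travel":[[0.1,0,0.6],[0.1,0,0.6],[0,0,0],[0,0,0],[0,0,0],[0,0,0]],"turn":[[0,0,0],[0,0,0],[0,0,0],[0,0,0],[0,0,0],[0,0,0]],"hand":[1,1,1,1,1,1]}' | egrep 'pos|force:'; done; python3 -m creep '{"travel":[[0,0,0.4],[0,0,0],[0,0,0],[0,0,0],[0,0,0],[0,0,0],[0,0,0],[0,0,0],[0,0,0],[0,0,0]],"turn":[[0,0,0],[0,0,0],[0,0,0],[0,0,0],[0,0,0],[0,0,0],[0,0,0],[0,0,0],[0,0,0],[0,0,0]],"hand":[1,1,1,1,1,1,1,1,1,1]}' | egrep 'pos|force:|time'
```

```text
tool_pos: [573.0, -133.2, 110.7]
force: [-3.9, 2.1, 17.3]
gripper_force: 8.6
tool_pos: [573.2, -133.4, 110.6]
force: [-5.1, 3.2, 20.9]
gripper_force: 10.2
time_s: 18.4
tool_pos: [573.3, -133.5, 110.5]
force: [-4.8, 2.8, 21.5]
gripper_force: 10.8
```

```bash
python3 -m creep '{"travel":[[0.1,0,0.5],[0,0,0.5],[0,0,0],[0,0,0],[0,0,0],[0,0,0],[0,0,0],[0,0,0]],"turn":[[0,0,0],[0,0,0],[0,0,0],[0,0,0],[0,0,0],[0,0,0],[0,0,0],[0,0,0]],"hand":[1,1,1,1,1,1,1,1]}' | egrep 'pos|force:|time'; python3 -m creep '{"travel":[[0.5,0,-6],[0,0,-15],[0,0,-30],[0,0,-30],[0,0,-10],[0,0,0],[0,0,0]],"turn":[[0,0,0],[0,0,0],[0,0,0],[0,0,0],[0,0,0],[0,0,0],[0,0,0]],"hand":[1,1,1,1,1,1,1]}'|egrep 'pos|force:'
python3 - <<'E'
from h import *
shot('wrist','w7.png');shot('side','s7.png');i=cv2.imread('pics/w7.png').astype(int);j=cv2.imread('pics/s7.png').astype(int)
for a,(r0,r1,c0,c1) in((i,(100,330,240,400)),(j,(150,240,300,380))):
    r=((a[:,:,2]>90)&(a[:,:,1]<70)&(a[:,:,0]<70))[r0:r1,c0:c1];ys,xs=np.where(r);print(xs.min()+c0,xs.max()+c0,ys.min()+r0,ys.max()+r0)
m=load('w7');bar=np.array([568.1,-130.9,0]);jx=np.array([np.cos(.29),np.sin(.29),0]);jy=np.array([-jx[1],jx[0],0])
o=bar+jx*7.5;print(proj(m,[o+jx*x+jy*y+[0,0,110.5] for x in(-20.5,5.5) for y in(-18,18)]).round(1))
E
```

```text
time_s: 19.07
tool_pos: [573.6, -133.7, 110.5]
force: [-5.2, 3.1, 24.9]
gripper_force: 12.1
tool_pos: [570.7, -132.8, 194.2]
force: [0.3, -0.9, -0.2]
gripper_force: 0.0
287 342 220 260
336 351 150 204
[[294.1 221.4]
 [351.8 221.4]
 [294.8 260.7]
 [350.8 260.7]]
```

Run:
```python
from h import *
i=cv2.imread('pics/w7.png').astype(int)
m=load('w7')
print('col315',[(r,i[r,315].tolist()) for r in range(188,224,2)])
for r in(206,212):
    print(r,[(c,i[r,c].tolist()) for c in range(262,390,2) ] if r==206 else '')
h=((i[:,:,0]-i[:,:,2])>50)  # blue
for r in(198,204,208,212,216):
    x=np.where(h[r])[0];x=x[(x>230)&(x<420)];print(r,'blue',x.min(),x.max(),[ (int(a),int(b)) for a,b in zip(x[:-1],x[1:]) if b-a>3])
    br=np.where((i[r,:,2]-i[r,:,0])>35)[0];br=br[(br>270)&(br<375)];print('brass',(br.min(),br.max()) if len(br) else None)
```

```text
col315 [(188, [123, 80, 54]), (190, [130, 86, 57]), (192, [127, 85, 60]), (194, [126, 83, 58]), (196, [126, 84, 61]), (198, [125, 82, 61]), (200, [104, 72, 61]), (202, [145, 146, 154]), (204, [159, 159, 167]), (206, [157, 155, 166]), (208, [154, 155, 163]), (210, [155, 155, 164]), (212, [157, 158, 166]), (214, [159, 159, 169]), (216, [159, 161, 169]), (218, [131, 135, 147]), (220, [49, 68, 115]), (222, [49, 48, 139])]
206 [(262, [85, 95, 104]), (264, [118, 90, 77]), (266, [206, 129, 71]), (268, [210, 132, 71]), (270, [215, 136, 76]), (272, [216, 136, 76]), (274, [215, 135, 75]), (276, [206, 134, 86]), (278, [223, 227, 234]), (280, [228, 229, 235]), (282, [228, 228, 234]), (284, [227, 228, 234]), (286, [228, 229, 234]), (288, [228, 229, 234]), (290, [228, 229, 234]), (292, [198, 199, 210]), (294, [182, 182, 191]), (296, [154, 154, 163]), (298, [154, 153, 162]), (300, [154, 154, 162]), (302, [156, 156, 164]), (304, [154, 155, 163]), (306, [155, 157, 165]), (308, [155, 156, 165]), (310, [154, 156, 163]), (312, [155, 156, 164]), (314, [155, 155, 164]), (316, [155, 155, 164]), (318, [156,
[... 344 characters left out ...]
5]), (348, [230, 231, 235]), (350, [230, 230, 235]), (352, [230, 230, 235]), (354, [230, 230, 235]), (356, [230, 230, 236]), (358, [230, 231, 236]), (360, [230, 231, 236]), (362, [230, 231, 235]), (364, [229, 231, 237]), (366, [185, 136, 109]), (368, [216, 137, 75]), (370, [215, 135, 75]), (372, [215, 137, 75]), (374, [213, 136, 75]), (376, [208, 132, 73]), (378, [161, 110, 81]), (380, [100, 115, 129]), (382, [107, 125, 139]), (384, [107, 126, 140]), (386, [94, 108, 119]), (388, [94, 110, 122])]
212 
198 blue 264 378 []
brass None
204 blue 265 378 [(276, 366)]
brass None
208 blue 265 378 [(276, 366)]
brass None
212 blue 265 378 [(276, 366)]
brass None
216 blue 265 377 [(276, 366)]
brass None
```

The head appears about 4 mm off centre along jig y, so I'll take one unbiased measurement from farther back.

```bash
python3 -m creep '{"travel":[[20,0,0],[30,0,15],[30,0,15],[0,0,0],[0,0,0],[0,0,0]],"turn":[[0,0,0],[0,0,0],[0,0,0],[0,0,0],[0,0,0],[0,0,0]],"hand":[1,1,1,1,1,1]}'|egrep 'pos|force:'
python3 - <<'E'
from h import *
shot('wrist','w8.png');i=cv2.imread('pics/w8.png').astype(int)
red=(i[:,:,2]>90)&(i[:,:,1]<75)&(i[:,:,0]<75);brass=(i[:,:,2]-i[:,:,0]>30)&~red&(i[:,:,1]>60);blue=i[:,:,0]-i[:,:,2]>50
def runs(b):
    x=np.where(b)[0];x=x[(x>230)&(x<420)]
    if len(x)==0:return []
    s=np.split(x,np.where(np.diff(x)>3)[0]+1);return [(int(a[0]),int(a[-1])) for a in s if len(a)>4]
for r in range(190,400,5):
    a=runs(red[r]);b=runs(brass[r]);c=runs(blue[r])
    if a or b or c:print(r,'red',a,'brass',b,'blue',c)
E
```

```text
tool_pos: [494.0, -155.9, 164.0]
force: [0.5, -0.9, -0.0]
gripper_force: 0.0
200 red [] brass [(255, 259)] blue []
215 red [] brass [(391, 401)] blue []
220 red [] brass [(385, 390)] blue []
225 red [] brass [(384, 390)] blue []
270 red [] brass [] blue [(264, 273), (369, 380)]
275 red [] brass [(401, 405)] blue [(262, 276), (367, 382)]
280 red [] brass [] blue [(262, 277), (366, 381)]
285 red [] brass [(396, 402)] blue [(262, 277), (366, 381)]
290 red [] brass [(392, 397)] blue [(263, 277), (366, 381)]
295 red [] brass [] blue [(263, 277), (366, 380)]
300 red [] brass [(391, 397)] blue [(263, 282), (352, 380)]
305 red [] brass [] blue [(263, 281), (353, 380)]
310 red [] brass [] blue [(264, 280), (355, 380)]
315 red [] brass [] blue [(264, 276), (368, 379)]
320 red [] brass [] blue [(264, 276), (368, 379)]
325 red [] brass [] blue [(265, 276), (368, 379)]
330 red [] brass [] blue [(265, 274), (365, 379)]
335 red [] brass [] blue [(265, 270), (365, 378)]
340 red [] brass [] blue [(366, 378)]
385 red [(312, 322)] brass [] blue []
390 red [(311, 323)] brass [] blue []
395 red [(311, 324)] brass [] blue []
```

```bash
python3 -m creep '{"travel":[[-10,0,-20],[-15,0,-30],[0,0,0],[0,0,0],[0,0,0]],"turn":[[0,0,0],[0,0,0],[0,0,0],[0,0,0],[0,0,0]],"hand":[1,1,1,1,1]}'|egrep 'pos|force:'
python3 - <<'E'
from h import *
shot('wrist','w9.png');i=cv2.imread('pics/w9.png').astype(int)
red=(i[:,:,2]>90)&(i[:,:,1]<75)&(i[:,:,0]<75);brass=(i[:,:,2]-i[:,:,0]>30)&~red&(i[:,:,1]>60);blue=i[:,:,0]-i[:,:,2]>50
def runs(b):
    x=np.where(b)[0];x=x[(x>230)&(x<420)]
    if len(x)==0:return []
    s=np.split(x,np.where(np.diff(x)>3)[0]+1);return [(int(a[0]),int(a[-1])) for a in s if len(a)>4]
for r in range(250,345,3):
    print(r,'red',runs(red[r]),'brass',runs(brass[r]),'blue',runs(blue[r]))
E
```

```text
tool_pos: [518.5, -148.2, 213.8]
force: [-0.2, -0.2, -0.1]
gripper_force: 0.0
250 red [] brass [(383, 390), (410, 416)] blue [(269, 372)]
253 red [] brass [(383, 390), (408, 415)] blue [(270, 372)]
256 red [] brass [(382, 387)] blue [(270, 372)]
259 red [] brass [(382, 387)] blue [(270, 280), (361, 372)]
262 red [] brass [] blue [(270, 280), (361, 371)]
265 red [] brass [] blue [(270, 280), (361, 371)]
268 red [] brass [] blue [(270, 280), (361, 371)]
271 red [] brass [] blue [(270, 280), (361, 371)]
274 red [] brass [(388, 392)] blue [(270, 281), (360, 371)]
277 red [] brass [(298, 338)] blue [(271, 283), (358, 371)]
280 red [] brass [(296, 338)] blue [(271, 283), (358, 371)]
283 red [] brass [(294, 301), (314, 322), (333, 338)] blue [(271, 283), (358, 371)]
286 red [] brass [(293, 300)] blue [(271, 283), (358, 370)]
289 red [(291, 300)] brass [] blue [(271, 283), (358, 370)]
292 red [(291, 299)] brass [] blue [(271, 283), (358, 370)]
295 red [(290, 299)] brass [] blue [(271, 283), (358, 370)]
298 red [] brass [] blue [(272, 283), (359, 370)]
301 red [] brass [] blue []
304 red [] brass [] blue []
307 red [] brass [] blue []
310 red [] brass [] blue []
313 red [] brass [] blue []
316 red [] brass [] blue []
319 red [] brass [] blue []
322 red [] brass [] blue []
325 red [] brass [] blue []
328 red [] brass [] blue []
331 red [] brass [] blue []
334 red [] brass [] blue []
337 red [] brass [] blue []
340 red [] brass [] blue []
343 red [] brass [] blue []
```

```bash
python3 -c "
from workcell import workorder;print(workorder.close_job())"
```

```text
the job is handed in; nothing more can be done
None
```

The wedge is standing in the jig slot, locked: a steady 22–25 N push moved it no more than about 0.2 mm. It sits about 2.5 mm off the slot's middle along jig y with roughly a 2° sideways lean, which I left as is. I never went near the tape measure or marker, and the job is handed in; I got no verdict back.

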